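# Let the yellow can out of the gravity rack

### The arm

A 7-joint arm with a two-finger parallel gripper is mounted at the origin on the work surface. World frame = base frame: x ahead of the robot, y to its left, z up, the work surface at z = 0. Lengths are in m, angles in rad, forces in N, time in s.
With the tool pointing down it reaches from about 0.425 to 0.875 m from the base axis. Payload 4.7 kg.
Tool frame: the origin (TCP) lies on the centre line of the jaws, within the pads' length; the fingertips stand 22 mm ahead of it and the grasp point (between the pads) lies 3 mm ahead of it (ctrl.tcp_to_tips is the z of the fingertips in the tool frame, in m); z points along the fingers, y is the direction in which the jaws open and shut (so a half turn about z gives the same grasp; the last joint's range is limited). The gripper opens to 87 mm and grips with 3 to 60 N. Pads are 19 mm wide; open, the fingers measure 117 mm over their backs; the gripper's body (75 mm by 190 mm) begins 51 mm behind the grasp point.
Start: joints at [1.253, 0.321, -0.07, 1.45, 0.023, 1.371, -0.057], TCP at [0.212, -0.615, 0.245] pointing down, gripper open.
Joint ranges: [-2.86, 2.86], [-0.3, 2.09], [-1.38, 1.24], [0.06, 2.45], [-1.56, 4.7], [0.09, 2.05], [-2.69, 2.69]. Speed limits (rad/s): [2.57, 2.57, 3.14, 3.14, 3.14, 3.14, 3.14].

### API

Orientations are given as a rotation vector (axis times angle).
In Python, from bench import ctrl, cams gives the robot as it stands.
- The arm moves only by the tool move_arm, never from a script. Its argument "deltas" is a list of rows, each an object with "linear": the shift along the tool's x, y, z as a fraction of full scale, a list of three; "turn": the turn, a rotation vector about the tool's x, y, z as a fraction of full scale, a list of three; "claw": the closure, from 0 (fully open) to 1 (shut). In form: [{"linear": [tx, ty, tz], "turn": [wx, wy, wz], "claw": claw}, ...]. A call has 1 to 20 rows; each row shifts and turns the commanded pose from where the row before left it, along the tool's axes as they then stand; what a row does not reach is not made up. Full scale, the value 1, is 0.03 m for a shift and 4 degrees for a turn. A row lasts 1/12 s, in which the tool goes at most 41.7 mm and 7.16 degrees, less where a joint would pass 70% of its speed; a pose out of reach is approached as far as the arm can. A call with a number of a shift or a turn outside -1 to 1 is refused whole. A call with a gripper value outside its range is refused whole. The fingers move at their own pace and stop on an object; "grip_force" is the grip in N (left out, the last holds). Time passes only in rows, so rows that do not move let the fingers close. It gives the time, the measured TCP pose, the force and the opening at its end, in the units of the state.
- ctrl.get_state(): the state, without advancing time (a new reading comes with each control period).
- cams.get_image(name): name is "side" or "top"; returns a dict with "image" (480x640x3 uint8, red, green, blue), "K" (3x3 intrinsics, pixels), "world_from_camera" (4x4, takes a point from camera to world coordinates). Camera axes: x right, y down, z forward; pixel columns grow to the right and rows downward; lengths in m; the calibration is good to about 2 mm. A picture is of the moment at which its call begins. There is no depth.
- ctrl.close_job(): hands the job in, once; it reports no verdict.
The state is a dict: "time": time; "joint_positions": joint angles; "qd": joint speeds; "joint_torque": joint torques, N m; "position": TCP position; "tool_rot": TCP orientation; "ft_force": force on the tool from outside, world axes, zero at the start; "torque": the same for the moment, N m; "grip_width": opening from 0.0 (shut) to 1.0 (fully open).
Only numpy, scipy, OpenCV 4.12 (cv2) and the standard library are available. Lean on these libraries where they do the work, as an engineer would, in place of code of your own. Each camera call takes 0.05 s, during which the arm holds its last target. There are 200 camera calls.

### The job

Two paint cans lie behind the gates of the sloping rack. With the fingertips, press down the blue paddle of the lane that holds the yellow can so that its gate lifts, and keep it down until the yellow can has rolled to the end stop; then let the paddle come back up so that the gate is shut again. Do not touch either can or work the red can's paddle, keep the red can behind its gate, and leave the jar, the spray can and the steel tin where they stand.

Things in the scene. Friction and masses are not known exactly. Their poses are not given: they have to be found in the camera images.
- rack: Plywood rack fixed to the bench: two lanes slope down (0.18 rad) away from the robot. Origin at bench height between them; x down the lanes (yaw within 0.3 rad), y to the left, z up. Lanes 89 mm wide, walls at y = 0 and +-95 mm, from a back board (x = -104 mm, 95 mm high) to an end stop (x = +168 mm, 58 mm high). Gates at x = +51 mm. Brackets at x = -70, y = +-122 mm, 127 mm high.
- can_yellow: Yellow paint can lying across its lane, 60 mm diameter, 80 mm long, steel rims, 0.25 kg or so. Origin at its centre, y along its axis; x and z turn as it rolls. Starts behind a gate at rack x = +18 mm, y = +49 (left lane) or -49 mm (right lane), 70 mm up. Let out, it rests at the end stop near rack x = +138 mm, 48 mm up.
- can_red: Red paint can lying across its lane, 60 mm diameter, 80 mm long, steel rims, 0.25 kg or so. Origin at its centre, y along its axis; x and z turn as it rolls. Starts behind a gate at rack x = +18 mm, y = +49 (left lane) or -49 mm (right lane), 70 mm up. It is in the lane without the yellow can.
- rocker_left (a joint): Rocker outside the left lane (rack +y): aluminium bar, pivot at rack x = -70 mm, 115 mm up; blue paddle on its robot-side end, 120 mm from the pivot; steel gate at its far end. Rad: 0 = gate shut (start), 0.36 = paddle down on its stop, gate fully up. A spring returns it. At the paddle, about 3 N starts it, 6 N brings it fully down; the can passes from about 0.3 on.
- rocker_right (a joint): Rocker outside the right lane (rack -y): aluminium bar, pivot at rack x = -70 mm, 115 mm up; blue paddle on its robot-side end, 120 mm from the pivot; steel gate at its far end. Rad: 0 = gate shut (start), 0.36 = paddle down on its stop, gate fully up. A spring returns it. At the paddle, about 3 N starts it, 6 N brings it fully down; the can passes from about 0.3 on.
- paddle_left (a point): Centre of the top face of the left lane's blue press paddle (50 mm along rack x, 44 mm wide). Released, it is level, at (-190, +112, +130) mm in the rack's frame; fully pressed it is about 42 mm lower, moved up to 3 mm along rack x, tipped 0.36 rad down towards the robot. Only the table lies under it.
- paddle_right (a point): Centre of the top face of the right lane's blue press paddle (50 mm along rack x, 44 mm wide). Released, it is level, at (-190, -112, +130) mm in the rack's frame; fully pressed it is about 42 mm lower, moved up to 3 mm along rack x, tipped 0.36 rad down towards the robot. Only the table lies under it.
- jar: Green glass jar with a white lid, 68 mm diameter, 95 mm high, loose, standing near the middle between the two paddles. Origin at the centre of its underside. Bystander.
- spray_can: Aerosol can with a blue band, 54 mm diameter, 150 mm high, loose, standing left of the rack. Origin at the centre of its underside. Bystander.
- tin: Empty open steel tin, 84 mm diameter at the rim, 90 mm high, loose, standing right of the rack. Origin at the centre of its underside. Bystander.
Mind the look-alikes: they are no part of the job. Of the things shaped like the can_yellow, the yellow one is meant.

How it is judged:
On the way, in this order (a step that is already met when the one before it is completed fails the run):
1. the fingers press down the paddle of the yellow can's lane (rocker past 0.2 rad) (((y of can_yellow in the frame of rack above 0 m and (value of joint rocker_left above 0.2 rad and contact force between the fingers and rocker_left above 0.3 N)) or (y of can_yellow in the frame of rack below 0 m and (value of joint rocker_right above 0.2 rad and contact force between the fingers and rocker_right above 0.3 N)))).
2. the yellow can reaches the end stop (rack x over 115 mm) while its paddle is still held down (rocker past 0.2 rad) (x of can_yellow in the frame of rack above 0.115 m and ((y of can_yellow in the frame of rack above 0 m and (value of joint rocker_left above 0.2 rad and contact force between the fingers and rocker_left above 0.3 N)) or (y of can_yellow in the frame of rack below 0 m and (value of joint rocker_right above 0.2 rad and contact force between the fingers and rocker_right above 0.3 N)))), for 0.05 s.
At the end, for the whole second after the job is handed in: The yellow can lies still (under 0.03 m/s) at the end stop of its own lane (centre at rack x 115 to 150 mm, under 65 mm up), both rockers are within 0.04 rad of shut, and the red can is behind its gate in the other lane (rack x -10 to 40 mm) (x of can_yellow in the frame of rack between 0.115 and 0.15 m and z of can_yellow in the frame of rack below 0.065 m and linear speed of can_yellow below 0.03 m/s and value of joint each of rocker_left, rocker_right below 0.04 rad and x of can_red in the frame of rack between -0.01 and 0.04 m and ((y of can_yellow in the frame of rack above 0 m and y of can_red in the frame of rack below 0 m) or (y of can_yellow in the frame of rack below 0 m and y of can_red in the frame of rack above 0 m))); the robot touches nothing.
It fails at once if the paddle of the red can's lane is pressed ((y of can_yellow in the frame of rack above 0 m and value of joint rocker_right above 0.08 rad) or (y of can_yellow in the frame of rack below 0 m and value of joint rocker_left above 0.08 rad)).
It fails at once if the robot touches a can (contact force between any of the arm, the fingers and can_yellow above 0.3 N or contact force between any of the arm, the fingers and can_red above 0.3 N).
It fails at once if a can is lifted off its lane (z of any of can_yellow, can_red in the frame of rack above 0.095 m).
It fails at once if the red can leaves its place behind its gate (x of can_red in the frame of rack above 0.04 m or x of can_red in the frame of rack below -0.01 m).
It fails at once if the jar, spray can or steel tin is shifted by more than 20 mm or lifted (distance of any of jar, spray_can, tin from where it was at the start of the episode above 0.02 m).
It also fails if it takes over 32 s, if anything falls off the work surface, if the arm or the gripper's body presses on something with over 40 N, if the wrist force passes 120 N, or if a joint passes its speed limit or range.

## Working session

There is one attempt and no reset: what is moved stays moved. The work goes in short steps, Python scripts to look and compute and a tool call to move; the robot and the scene stay as the last step left them, time stands still between calls to the robot, and variables do not carry over. Pictures are saved under pics/ and viewed, about 8 in all and at most 12, crops included, and the job is handed in when it is done.

Besides the shell and the picture viewer there is one more tool, called after "Call:" by a JSON object that holds its "api" and its "payload". move_arm: Moves the arm, as the interface text tells. Shift numbers are shares of 0.03 m and turn numbers shares of 4 degrees, none past 1 either way. Its arguments: {"type":"object","properties":{"deltas":{"type":"array"},"grip_force":{"type":"number"}},"required":["deltas"]}

```bash
mkdir -p pics; python3 - <<'E'
from bench import ctrl,cams
import cv2,numpy as np
s=ctrl.get_state();print(s,ctrl.tcp_to_tips)
for n in("top","side"):
    d=cams.get_image(n);cv2.imwrite(f"pics/{n}0.png",d["image"][:,:,::-1]);print(n,d["K"],d["world_from_camera"])
    np.savez(f"pics/{n}0.npz",**d)
E
```

```text
{'time': 0.0, 'joint_positions': array([ 1.25311351,  0.3218167 , -0.07009659,  1.45166315,  0.02259478,
        1.37082577, -0.05688968]), 'qd': array([ 0.00015359, -0.00056582, -0.00115348, -0.00065898,  0.00126514,
        0.00083449, -0.00079982]), 'joint_torque': array([-4.98379013e-04, -4.91291034e+01, -4.04067300e-01, -3.12537825e+01,
       -6.39946223e-02,  4.35722864e-02,  1.47108813e-04]), 'position': array([ 0.21151817, -0.61407442,  0.24347162]), 'tool_rot': array([-3.09659381e+00, -5.18544003e-01,  6.39240579e-04]), 'ft_force': array([0.43516836, 0.62292563, 1.00107598]), 'torque': array([ 0.0003948 ,  0.04933545, -0.01476146]), 'grip_width': 0.9975115905835915} 0.022
top [[510.72377439   0.         322.76887525]
 [  0.         510.72377439 238.62004233]
 [  0.           0.           1.        ]] [[-0.01645471 -0.99526562  0.09578928  0.53842384]
 [-0.9998085   0.01739305  0.00896914  0.00483007]
 [-0.01059274 -0.09562336 -0.99536122  1.06537576]
 [ 0.          0.          0.          1.        ]]
side [[519.00238667   0.         320.16555236]
 [  0.         519.00238667 240.82911744]
 [  0.           0.           1.        ]] [[-9.71052276e-01 -1.81674227e-01  1.55086920e-01  4.90307218e-01]
 [-2.38866498e-01  7.37125930e-01 -6.32129859e-01  5.93939298e-01]
 [ 5.23113179e-04 -6.50876208e-01 -7.59183698e-01  8.22192717e-01]
 [ 0.00000000e+00  0.00000000e+00  0.00000000e+00  1.00000000e+00]]
```

View pics/top0.png

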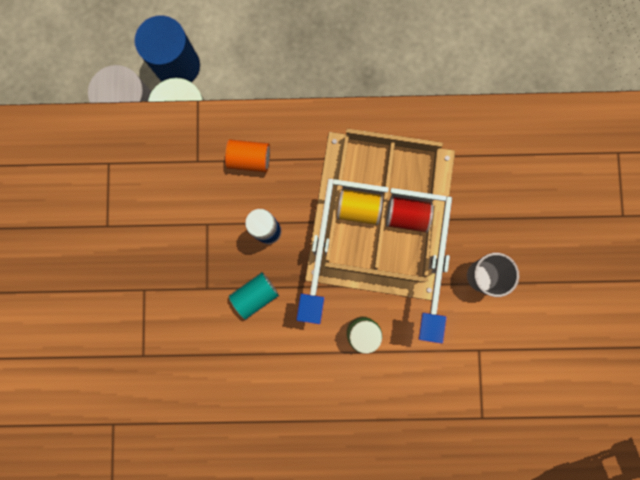

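View pics/side0.png

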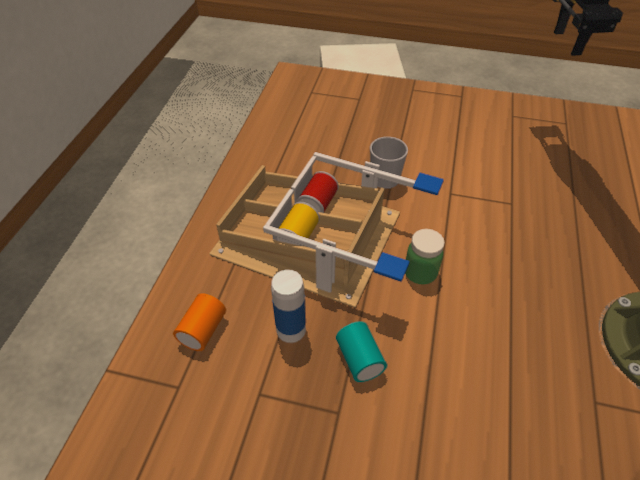

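The top view shows the yellow can at (360,207) in the left lane and the red can at (410,214) in the right lane. The left paddle is at (311,309) and the right paddle at (432,328).

Things that could be mistaken for the yellow can are the orange can (247,155), the teal can (253,296) and the red can (410,214). The orange and teal cans lie loose on the bench. I choose the yellow can in the left lane, so the target is the left paddle.

```bash
cat > h.py <<'E'
import numpy as np,cv2
def ray(d,u,v):
    T=d["world_from_camera"];r=T[:3,:3]@np.linalg.solve(d["K"],[u,v,1.]);return T[:3,3],r
def atz(d,u,v,z):
    o,r=ray(d,u,v);return o+r*(z-o[2])/r[2]
def tri(a,b):
    A=0;B=0
    for o,r in(a,b):
        r=r/np.linalg.norm(r);P=np.eye(3)-np.outer(r,r);A=A+P;B=B+P@o
    return np.linalg.solve(A,B)
E
python3 - <<'E'
from h import *
D={n:np.load(f"pics/{n}0.npz") for n in("top","side")}
c={}
for n,d in D.items():
    hsv=cv2.cvtColor(d["image"],cv2.COLOR_RGB2HSV);m=cv2.inRange(hsv,(108,180,90),(125,255,255))
    N,l,st,ce=cv2.connectedComponentsWithStats(m)
    for i in range(1,N):
        if st[i,4]>80: print(n,st[i],ce[i].round(1))
d=D["top"]
P=[atz(d,311,309.5,.13),atz(d,432.5,328,.13)];print("paddles",P,np.linalg.norm(P[0]-P[1]))
for nm,u,v,z in(("jar",365,336,.095),("spray",261,225,.15)):print(nm,atz(d,u,v,z))
i=d["image"][120:370,220:520,::-1];cv2.imwrite("pics/crop.png",cv2.resize(i,None,fx=2.4,fy=2.4,interpolation=3))
E
```

```text
top [298 295  25  28 554] [309.7 308.4]
top [423 315  22  26 379] [432.7 327. ]
paddles [array([0.49950396, 0.03675985, 0.13      ]), array([ 0.46287984, -0.18217649,  0.13      ])] 0.2219784829994999
jar [ 0.44722863 -0.06249801  0.095     ]
spray [0.65319662 0.12431548 0.15      ]
```

View pics/crop.png

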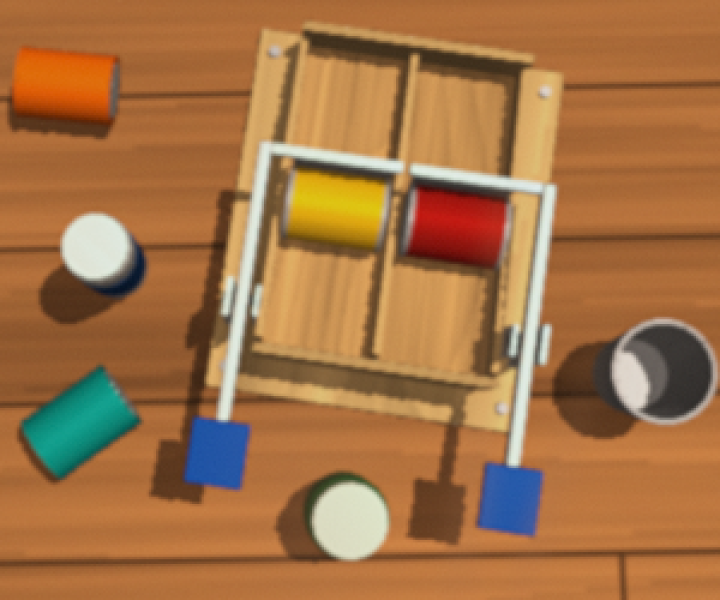

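The crop confirms the choice: yellow is in the left lane, and its rocker ends in the left paddle at about (310.5,309) in the full image. The two paddles measure 222 mm apart against 224 mm given, so the measurement holds. Rack yaw is about -0.166 rad. Next I shut the claw and turn the tool to line up with the rack.

Call:
{"api": "move_arm", "payload": {"deltas": [{"linear":[0,0,0],"turn":[0,0,0.89],"claw":1},{"linear":[0,0,0],"turn":[0,0,0.89],"claw":1},{"linear":[0,0,0],"turn":[0,0,0.89],"claw":1},{"linear":[0,0,0],"turn":[0,0,0.89],"claw":1},{"linear":[0,0,0],"turn":[0,0,0.89],"claw":1},{"linear":[0,0,0],"turn":[0,0,0.89],"claw":1},{"linear":[0,0,0],"turn":[0,0,0.89],"claw":1},{"linear":[0,0,0],"turn":[0,0,0.89],"claw":1},{"linear":[0,0,0],"turn":[0,0,0],"claw":1},{"linear":[0,0,0],"turn":[0,0,0],"claw":1}]}}

```text
time: 0.93
position: [0.2117, -0.6143, 0.2441]
tool_rot: [-3.13, 0.256, 0.001]
ft_force: [-0.0, 0.1, 0.2]
grip_width: 0.333
```

```bash
cat >> h.py <<'E'
from scipy.spatial.transform import Rotation as Ro
def todo(s,tgt):
    R=Ro.from_rotvec(s["tool_rot"]).as_matrix()
    print("t",s["time"],"pos",s["position"].round(4),"grip",s["grip_width"],"F",s["ft_force"].round(2));print("R",R.round(3));print("rows(x30mm)",(R.T@(np.array(tgt)-s["position"])/.03).round(3))
E
python3 - <<'E'
from h import *
from bench import ctrl
D={n:np.load(f"pics/{n}0.npz") for n in("top","side")}
i=D["side"]["image"].astype(int)
m=((i[...,2]>i[...,0]+60)&(i[...,2]>i[...,1]+40)).astype(np.uint8)
N,l,st,ce=cv2.connectedComponentsWithStats(m)
for k in range(1,N):
    if st[k,4]>80: print(st[k],ce[k])
    if st[k,4]>80 and abs(ce[k][0]-391)<8: print("tri",tri(ray(D["top"],310.4,308.8),ray(D["side"],*ce[k])))
    if st[k,4]>80 and abs(ce[k][0]-428)<8: print("triR",tri(ray(D["top"],432.7,327.5),ray(D["side"],*ce[k])))
todo(ctrl.get_state(),[.499,.037,.235])
E
```

```text
[414 173  29  20 367] [428.09264305 182.71117166]
triR [ 0.46331576 -0.18376778  0.12401156]
[375 253  34  27 571] [391.38003503 265.78108581]
tri [0.50121851 0.0380778  0.12429544]
t 0.9333 pos [ 0.2117 -0.6143  0.2441] grip 0.33272496739975166 F [-0.02  0.09  0.23]
R [[ 0.987 -0.163 -0.   ]
 [-0.163 -0.987  0.001]
 [-0.    -0.001 -1.   ]]
rows(x30mm) [  5.916 -22.981   0.316]
```

Call:
{"api": "move_arm", "payload": {"deltas": [{"linear":[0.26,-0.95,0],"turn":[0,0,0],"claw":1},{"linear":[0.26,-0.95,0],"turn":[0,0,0],"claw":1},{"linear":[0.26,-0.95,0],"turn":[0,0,0],"claw":1},{"linear":[0.26,-0.95,0],"turn":[0,0,0],"claw":1},{"linear":[0.26,-0.95,0],"turn":[0,0,0],"claw":1},{"linear":[0.26,-0.95,0],"turn":[0,0,0],"claw":1},{"linear":[0.26,-0.95,0],"turn":[0,0,0],"claw":1},{"linear":[0.26,-0.95,0],"turn":[0,0,0],"claw":1},{"linear":[0.26,-0.95,0],"turn":[0,0,0],"claw":1},{"linear":[0.26,-0.95,0],"turn":[0,0,0],"claw":1},{"linear":[0.26,-0.95,0],"turn":[0,0,0],"claw":1},{"linear":[0.26,-0.95,0],"turn":[0,0,0],"claw":1},{"linear":[0.26,-0.95,0],"turn":[0,0,0],"claw":1},{"linear":[0.26,-0.95,0],"turn":[0,0,0],"claw":1},{"linear":[0.26,-0.95,0],"turn":[0,0,0],"claw":1},{"linear":[0.26,-0.95,0],"turn":[0,0,0],"claw":1},{"linear":[0.26,-0.95,0],"turn":[0,0,0],"claw":1},{"linear":[0.26,-0.95,0],"turn":[0,0,0],"claw":1},{"linear":[0.26,-0.95,0],"turn":[0,0,0],"claw":1},{"linear":[0.26,-0.95,0],"turn":[0,0,0],"claw":1}]}}

```text
time: 2.6
position: [0.4597, -0.0766, 0.2447]
tool_rot: [3.13, -0.256, 0.001]
ft_force: [1.5, -1.0, -0.4]
grip_width: 0.005
```

```bash
python3 - <<'E'
from h import *
from bench import ctrl
todo(ctrl.get_state(),[.500,.037,.175])
E
```

```text
t 2.6 pos [ 0.4597 -0.0766  0.2447] grip 0.005391069397006843 F [ 1.5  -1.03 -0.36]
R [[ 0.987 -0.163  0.   ]
 [-0.163 -0.987 -0.001]
 [ 0.     0.001 -1.   ]]
rows(x30mm) [ 0.71  -3.956  2.32 ]
```

Call:
{"api": "move_arm", "payload": {"deltas": [{"linear":[0.14,-0.8,0],"turn":[0,0,0],"claw":1},{"linear":[0.14,-0.8,0],"turn":[0,0,0],"claw":1},{"linear":[0.14,-0.8,0],"turn":[0,0,0],"claw":1},{"linear":[0.14,-0.8,0],"turn":[0,0,0],"claw":1},{"linear":[0.14,-0.76,0],"turn":[0,0,0],"claw":1},{"linear":[0,0,0.8],"turn":[0,0,0],"claw":1},{"linear":[0,0,0.8],"turn":[0,0,0],"claw":1},{"linear":[0,0,0.7],"turn":[0,0,0],"claw":1},{"linear":[0,0,0],"turn":[0,0,0],"claw":1},{"linear":[0,0,0],"turn":[0,0,0],"claw":1}]}}

```text
time: 3.43
position: [0.4988, 0.0357, 0.1749]
tool_rot: [-3.131, 0.257, 0.004]
ft_force: [0.4, -0.1, -0.1]
grip_width: 0.008
```

```bash
python3 - <<'E'
from h import *
from bench import ctrl,cams
todo(ctrl.get_state(),[.500,.037,.11])
a=cams.get_image("side")["image"][120:370,220:520,::-1]
b=cams.get_image("top")["image"][180:380,220:460,::-1]
a=cv2.resize(a,(400,333));b=cv2.resize(b,(400,333))
cv2.imwrite("pics/near.png",cv2.resize(np.hstack([a,b]),(800,333)))
E
```

```text
t 3.4333 pos [0.4988 0.0357 0.1749] grip 0.00824043531487757 F [ 0.35 -0.06 -0.14]
R [[ 0.987 -0.163 -0.002]
 [-0.163 -0.987  0.   ]
 [-0.002  0.    -1.   ]]
rows(x30mm) [ 0.037 -0.051  2.165]
```

View pics/near.png

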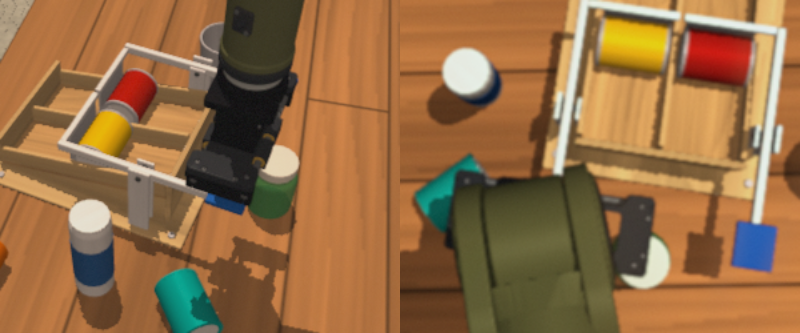

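The picture shows the gripper over the left paddle, with the jar and spray can clear of it; the arm hides the fingertips. Now I press gradually.

Call:
{"api": "move_arm", "payload": {"deltas": [{"linear":[0.04,-0.05,0.4],"turn":[0,0,0],"claw":1},{"linear":[0,0,0.4],"turn":[0,0,0],"claw":1},{"linear":[0,0,0.4],"turn":[0,0,0],"claw":1},{"linear":[0,0,0.3],"turn":[0,0,0],"claw":1},{"linear":[0,0,0],"turn":[0,0,0],"claw":1},{"linear":[0,0,0],"turn":[0,0,0],"claw":1}]}}

```text
time: 4.03
position: [0.5, 0.0369, 0.1294]
tool_rot: [3.131, -0.259, -0.004]
ft_force: [0.4, -1.4, -0.7]
grip_width: 0.006
```

The tips should be about 22 mm into the press by now, but no vertical force shows, so I look before going on.

```bash
python3 - <<'E'
from h import *
from bench import ctrl,cams
print(ctrl.get_state()["ft_force"],ctrl.get_state()["torque"])
d=cams.get_image("side");a=d["image"][120:320,240:500,::-1]
cv2.imwrite("pics/press1.png",cv2.resize(a,(780,600),interpolation=3))
T=np.linalg.inv(d["world_from_camera"]);
for p in([.5,.037,.107],[.5,.037,.13]):
    q=d["K"]@(T@np.r_[p,1])[:3];print(q[:2]/q[2],(q[:2]/q[2]-[240,120])*3)
E
```

```text
[ 0.38145477 -1.41473138 -0.69741478] [ 0.01822013  0.05927345 -0.01566034]
[391.51436416 271.63069741] [454.54309248 454.89209223]
[392.93870194 263.40408008] [458.81610583 430.21224025]
```

View pics/press1.png

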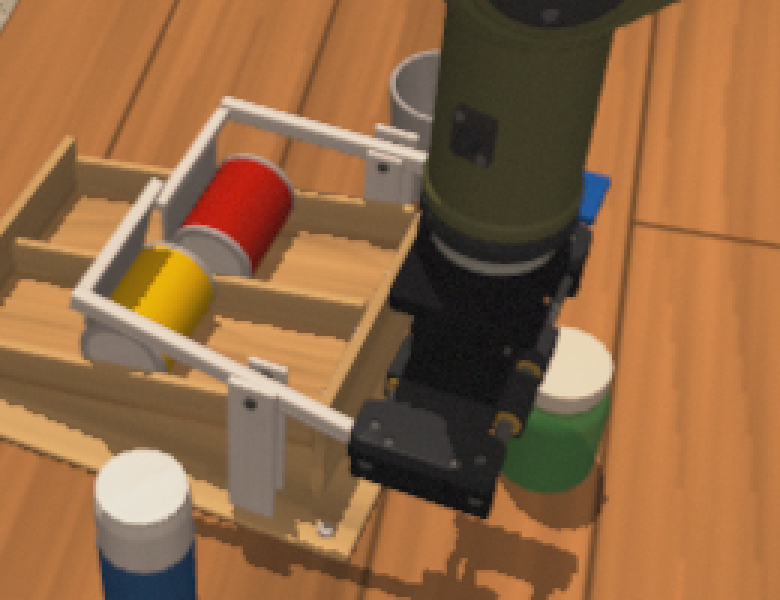

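The left gate has clearly lifted and the can is still held behind it. So the press works, although the force reading stays near the noise. I press on.

Call:
{"api": "move_arm", "payload": {"deltas": [{"linear":[0,0,0.2],"turn":[0,0,0],"claw":1},{"linear":[0,0,0.15],"turn":[0,0,0],"claw":1},{"linear":[0,0,0.1],"turn":[0,0,0],"claw":1},{"linear":[0,0,0],"turn":[0,0,0],"claw":1},{"linear":[0,0,0],"turn":[0,0,0],"claw":1},{"linear":[0,0,0],"turn":[0,0,0],"claw":1}]}}

```text
time: 4.58
position: [0.502, 0.0368, 0.1177]
tool_rot: [3.131, -0.26, 0.003]
ft_force: [1.5, -0.4, 5.5]
grip_width: 0.005
```

```bash
cat > look.py <<'E'
from h import *
from bench import ctrl,cams
import sys
s=ctrl.get_state();print(s["time"],s["position"],s["ft_force"])
d=cams.get_image("top")
i=d["image"].astype(int);m=(i[...,0]>150)&(i[...,1]>120)&(i[...,2]<60)
m[:, :320]=0;m[:,400:]=0
v,u=np.nonzero(m);p=atz(d,u.mean(),v.mean(),.05) if len(u) else None
print(len(u),u.mean(),v.mean(),p)
# rack pose from paddle
o=np.array([.500,.037]);c,sn=np.cos(-.166),np.sin(-.166);R=np.array([[c,-sn],[sn,c]])
org=o-R@[-.19,.112];print("rack xy of yellow (z~.05)",R.T@(p[:2]-org))
E
python3 look.py
```

```text
4.5833 [0.50202904 0.03680331 0.1177461 ] [ 1.51929606 -0.42143596  5.53490119]
868 368.0921658986175 148.3767281105991 [ 0.81853656 -0.08104249  0.05      ]
rack xy of yellow (z~.05) [0.14366302 0.04821473]
```

The yellow can already measures rack x ≈ 0.14. I hold a moment longer and check again before releasing.

Call:
{"api": "move_arm", "payload": {"deltas": [{"linear":[0,0,0],"turn":[0,0,0],"claw":1},{"linear":[0,0,0],"turn":[0,0,0],"claw":1},{"linear":[0,0,0],"turn":[0,0,0],"claw":1},{"linear":[0,0,0],"turn":[0,0,0],"claw":1},{"linear":[0,0,0],"turn":[0,0,0],"claw":1},{"linear":[0,0,0],"turn":[0,0,0],"claw":1},{"linear":[0,0,0],"turn":[0,0,0],"claw":1},{"linear":[0,0,0],"turn":[0,0,0],"claw":1},{"linear":[0,0,0],"turn":[0,0,0],"claw":1},{"linear":[0,0,0],"turn":[0,0,0],"claw":1},{"linear":[0,0,0],"turn":[0,0,0],"claw":1},{"linear":[0,0,0],"turn":[0,0,0],"claw":1}]}}

```text
time: 5.63
position: [0.502, 0.0368, 0.1178]
tool_rot: [3.131, -0.26, 0.003]
ft_force: [0.7, -1.4, 5.9]
grip_width: 0.007
```

```bash
python3 look.py
```

```text
5.6333 [0.50201493 0.03681494 0.11779398] [ 0.67389369 -1.40534878  5.85517368]
861 368.08594657375147 148.4274099883856 [ 0.8184317  -0.08102726  0.05      ]
rack xy of yellow (z~.05) [0.14355708 0.04821242]
```

The can is at rest at the stop and the paddle is still held with 5.9 N. I release it by going straight up.

Call:
{"api": "move_arm", "payload": {"deltas": [{"linear":[0,0,-0.3],"turn":[0,0,0],"claw":1},{"linear":[0,0,-0.3],"turn":[0,0,0],"claw":1},{"linear":[0,0,-0.3],"turn":[0,0,0],"claw":1},{"linear":[0,0,-0.3],"turn":[0,0,0],"claw":1},{"linear":[0,0,-0.3],"turn":[0,0,0],"claw":1},{"linear":[0,0,-0.6],"turn":[0,0,0],"claw":1},{"linear":[0,0,-0.8],"turn":[0,0,0],"claw":1},{"linear":[0,0,-0.8],"turn":[0,0,0],"claw":1},{"linear":[0,0,-0.4],"turn":[0,0,0],"claw":1},{"linear":[0,0,0],"turn":[0,0,0],"claw":1},{"linear":[0,0,0],"turn":[0,0,0],"claw":1},{"linear":[0,0,0],"turn":[0,0,0],"claw":1},{"linear":[0,0,0],"turn":[0,0,0],"claw":1}]}}

```text
time: 6.77
position: [0.5001, 0.0368, 0.2383]
tool_rot: [3.131, -0.259, -0.005]
ft_force: [-0.4, -0.7, -0.6]
grip_width: 0.009
```

```bash
python3 look.py; python3 - <<'E'
from h import *
from bench import cams
a=cams.get_image("side")["image"][120:370,180:480,::-1]
b=cams.get_image("top")["image"][120:370,220:520,::-1]
cv2.imwrite("pics/end.png",cv2.resize(np.hstack([a,b]),(800,333)))
E
```

```text
6.7667 [0.50010861 0.03683017 0.23834748] [-0.36387646 -0.70444923 -0.55726453]
859 368.0221187427241 148.47729918509896 [ 0.81833075 -0.08089525  0.05      ]
rack xy of yellow (z~.05) [0.14343571 0.04832593]
```

View pics/end.png

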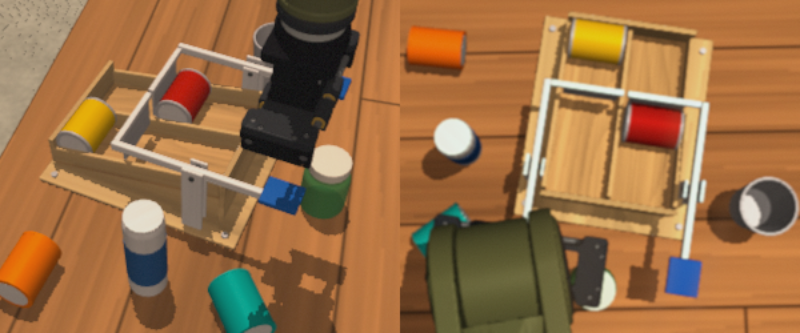

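The picture shows the yellow can at the end stop (side crop 88,125; top crop 597,40) and the red can behind its gate (653,125). The left paddle is back up with its gate shut (280,194), the fingers are well above it, and the jar, spray can and tin appear unmoved.

```bash
python3 -c "
from bench import ctrl
print(ctrl.close_job())"
```

```text
the job is handed in; nothing more can be done
None
```

I pressed the left lane's paddle with the shut fingertips and held it until the yellow can had rolled to the end stop. Then I let it come back up and handed the job in at about 6.9 s; no verdict is reported.

**Last checks:**
- **Yellow can:** it lies still at rack x ≈ 0.143 m. This is a colour-centroid estimate, about 5 mm beyond the nominal 0.138 m. It stayed there through a further second with the paddle held at 5.9 N.
- **Gates and red can:** both gates look shut, and the red can is behind its gate. I did not measure the rocker angles.
- **Bystanders:** the jar, spray can and tin look unmoved, though the arm partly hid the jar in the top view.
- **Robot:** it is clear of everything, with the fingertips about 86 mm above the paddle.

**Disagreements:**
- Halfway through the press the force read about zero although the picture showed the gate lifting. Fully pressed, it read 5.5 to 5.9 N, as expected.
- Triangulating from both cameras put the paddles about 6 mm lower than the given height, which did not affect the press.

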